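# Feed a dish tray past a sprung gate

### The job

Press the red plate beside the wooden chute down with one fingertip so that the brass gate swings up, and keep it held open while you push the green tray with its dish along the chute with the other finger against the dark cross bar behind it, until the tray is fully home against the end stop. The gate must not touch the tray on its way; then let go so that the gate falls shut behind the tray. Only press and push: do not grasp or lift the tray or touch the dish, and leave the other things on the table where they are.

Things in the scene. Friction and masses are not known exactly. Their poses are not given: they have to be found in the camera images.
- chute: Fixed wooden chute. Origin on the table below the gate, on the centre line. Its +y is the push direction (roughly robot's left), x away from the robot, z up. Runs from y -275 mm (open entry) to the stop. Floor top z 6 mm; inner width 104 (x -52..52), walls 8 thick; near wall 42 high, far wall 36. Shaft bearings on the near wall (x -62..-50) reach z 54 at y -266, -55, 12.
- stop_face (a point): Centre of the end stop's face at chute y = +122 mm, z = 26 mm; the stop is 46 mm high.
- gate (a joint): Gate shaft angle (rad): 0 shut (a light spring and its weight return it), grows as the red plate is pressed down, 0.8 hard stop. The 8 mm shaft lies along the chute on the near wall, axis at chute x -56, z 47 mm. At 0.5 the blade clears the tray's box by about 4 mm, at 0.65 by about 11 mm. Pressing takes about 2 to 6 N.
- press_mid (a point): Point on top of the red plate at mid length. The plate is on the shaft outside the near wall, 196 mm long (chute y -260..-64 mm), 6 to 61 mm out from the shaft axis, 3 mm thick; this point is 34 mm out, at chute y -162 mm. At rest the plate rises outwards by 0.2 rad; at gate angle a it slopes down outwards by a - 0.2. Works alike all along; a fingertip can slide along it while pressing.
- blade_low (a point): Middle of the brass blade's lower edge. Steel arm over the chute with a hanging blade, 4 mm thick, in the plane y = 0 of the chute. Shut, the blade covers chute x -20..44 mm from z 20 mm up, arm top z 53 mm; opened it swings up about the shaft, far end up to z 125 mm. Keep the hand upstream of it (no need to pass chute y -75 mm).
- tray: Loose green tray, about 0.6 kg: open box 100 wide (x), 108 long (y), 30 mm high. Origin: centre of the box's underside; axes as the chute's. A steel stem 12 wide, 6 mm high runs back (-y) to the cross bar; the shut blade hangs 8 mm above the stem. Starts with its origin at chute y -99 to -72 mm; home (box front at the stop) at y +68 mm. 2 mm play at each side.
- push_face (a point): Centre of the rear face of the tray's dark wooden cross bar, 142 mm behind (-y) the tray's origin and 45 mm above the tray's underside. The bar is 84 mm wide (x -42..42 mm), 12 mm thick and stands from the tray's underside to 57 mm above it. When home this face is at chute y -74 mm.
- dish: Loose brass dish, 82 mm across and 13 mm high, lying inside the tray. Origin: centre of its underside.
- dish_k_top: Bystander: loose brass dish, 110 mm across, 14 mm high, on a stack at the right of the table. Origin: centre of underside.
- powder_box: Bystander: small brass box, 65 x 59 x 42 mm, near the front edge. Origin: centre of underside.
- dividers: Bystander: steel dividers, 48 x 129 x 10 mm, lying near the front edge. Origin: centre of underside.

How it is judged:
On the way, in this order (a step that is already met when the one before it is completed fails the run):
1. a finger holds the gate open by the red plate while the tray is still before it (value of joint gate above 0.45 rad and (contact force between the fingers and gate_c1 above 0.3 N or contact force between the fingers and gate_c2 above 0.3 N) and y of tray in the frame of chute below -0.056 m), for 0.2 s.
2. the tray has been pushed past the gate, the finger still holding the gate open (value of joint gate above 0.45 rad and (contact force between the fingers and gate_c1 above 0.3 N or contact force between the fingers and gate_c2 above 0.3 N) and y of tray in the frame of chute above 0.06 m), for 0.1 s.
At the end, for the whole second after the job is handed in: The tray is home against the end stop (within 6 mm), flat on the chute floor and at rest, the dish lies flat in it, and the gate has fallen shut behind the tray (within 0.08 rad) (y of tray in the frame of chute above 0.062 m and z of tray in the frame of chute below 0.01 m and angle between tray's own z axis and vertical below 0.06 rad and value of joint gate below 0.08 rad and horizontal distance between dish and tray below 0.02 m and z of dish in the frame of tray below 0.012 m and linear speed of tray below 0.01 m/s); the robot touches nothing.
It fails at once if the gate blade touches the tray or the dish (more than 0.5 N) (contact force between gate and tray above 0.5 N or contact force between gate and dish above 0.5 N).
It fails at once if the tray is lifted more than 9 mm or tipped more than 0.15 rad (z of tray in the frame of chute above 0.015 m or angle between tray's own z axis and vertical above 0.15 rad).
It fails at once if the dish is touched by the fingers (more than 0.5 N) (contact force between the fingers and dish above 0.5 N).
It fails at once if the gate's blade is lifted directly by the fingers (more than 2 N) (contact force between the fingers and gate_c3 above 2 N or contact force between the fingers and gate_c4 above 2 N).
It fails at once if a bystander is moved more than 30 mm (distance of any of dish_k_top, powder_box, dividers from where it was at the start of the episode above 0.03 m).
It also fails if it takes over 45 s, if anything falls off the work surface, if the arm or the gripper's body presses on something with over 40 N, if the wrist force passes 120 N, or if a joint passes its speed limit or range.

### The arm

A 6-joint arm with a two-finger parallel gripper is mounted at the origin on a cart in front of the work surface, level with it; the furniture and walls round the work are solid. World frame = base frame: x ahead of the robot, y to its left, z up, the work surface at z = 0. Lengths are in m, angles in rad, forces in N, time in s.
With the tool pointing down it reaches from about 0.25 to 0.725 m from the base axis. Payload 4 kg.
Tool frame: the origin (TCP) lies midway between the tips of the shut fingers; the grasp point (between the pads) lies 19 mm behind it; y points along the fingers, x is the direction in which the jaws open and shut, and the axes are right-handed (so a half turn about y gives the same grasp; the last joint's range is limited). The gripper opens to 85 mm and grips with 20 to 120 N. Pads are 22 mm wide; open, the fingers measure 114 mm over their backs; the gripper's body (76 mm by 85 mm) begins 54 mm behind the grasp point. The pads swing forward as they close: fully open they stand 13 mm farther back than shut.
Start: joints at [1.311, 0.241, 0.005, 1.335, 0, 1.571], TCP at [0.128, 0.483, 0.231] pointing down, gripper open.
Joint ranges: [-2.72, 2.72], [-1.05, 1.87], [-1.09, 1.28], [-1.99, 2.15], [-1.42, 1.44], [-3.14, 3.14]. Speed limits (rad/s): [2.79, 2.79, 3.14, 3.14, 3.14, 3.14].

### API

Orientations are given as a unit quaternion [x, y, z, w].
In Python, from workcell import bot gives the robot as it stands. The module is installed in compiled form; this text tells all that it offers.
- The arm moves only by the shell command python3 -m inch 'ROWS'. ROWS is text: rows parted by semicolons, each of 7 numbers parted by spaces: the turn, a rotation vector about the tool's x, y, z in degrees, then the shift along the tool's x, y, z in mm, then the closure, from 0 (fully open) to 1 (shut). In form: ax ay az dx dy dz fingers; .... A call has 1 to 12 rows; each row shifts and turns the commanded pose from where the row before left it, along the tool's axes as they then stand; what a row does not reach is not made up. A row lasts 1/8 s, in which the tool goes at most 62.5 mm and 10.7 degrees, less where a joint would pass 70% of its speed; a pose out of reach is approached as far as the arm can. A call with a gripper value outside its range is refused whole. The fingers move at their own pace and stop on an object; the grip force is fixed at half the most. Time passes only in rows, so rows that do not move let the fingers close. It gives the time, the measured TCP pose, the force and the opening at its end, in the units of the state.
- bot.get_obs(): the state, without advancing time (a new reading comes with each control period).
- bot.camera(name): name is "scene" or "top"; returns a dict with "color" (400x640x3 uint8, blue, green, red), "fx", "fy", "cx", "cy" (pixels), "k1" (the pictures are not rectified: a ray, as slopes to the right and down, at radius r is drawn at 1 + k1 r^2 times it, then the intrinsics apply), "extrinsics" (4x4, takes a point from world to camera coordinates). Camera axes: x right, y up, looking along -z (the intrinsics and any distortion apply to the point x, -y, -z); pixel columns grow to the right and rows downward; lengths in m; the calibration is good to about 2 mm. A picture is of the moment at which its call begins. There is no depth.
- bot.job_done(): hands the job in, once; it reports no verdict.
Trained networks look in the newest picture that a camera, given by its name, has taken for a name from the list of things; names that differ only in an ending like _2 or _b are one class to them, and where a whole thing is asked for, a point or a joint stands for the part that bears it (a point fixed in the world has none). Each returns a list of dicts, best first, with "conf" (0 to 1); they miss things now and then, are a little off and sometimes report something else, mostly with a low value. They report only what shows in the picture. A call takes as long as a camera call.
- bot.look_for(name, camera): "extent" ([left, top, right, bottom] in pixels, round what is visible of it).
- bot.cut_out(name, camera): "region" (400x640 bool, what is visible of it) and "extent" ([left, top, right, bottom] in pixels, round what is visible of it).
- bot.spot_point(name, camera): "point" ([column, row] in pixels: a listed point, or the origin of a listed thing).
The state is a dict: "clock": time; "joint_pos": joint angles; "joint_vel": joint speeds; "tau": joint torques, N m; "eef_pos": TCP position; "tool_rot": TCP orientation; "ft_force": force on the tool from outside, world axes, zero at the start; "ft_torque": the same for the moment, N m; "grip_width": finger opening in m.
Only numpy, scipy, OpenCV 4.12 (cv2) and the standard library are available. Lean on these libraries where they do the work, as an engineer would, in place of code of your own. Each camera call takes 0.05 s, during which the arm holds its last target.

## Working session

There is one attempt and no reset: what is moved stays moved. The work goes in short steps, Python scripts to look and compute and a shell command to move; the robot and the scene stay as the last step left them, time stands still between calls to the robot, and variables do not carry over. Pictures are saved under pics/ and viewed, and the job is handed in when it is done.

```bash
mkdir -p pics; cat > h.py <<'E'
import numpy as np, cv2
from workcell import bot
from scipy.spatial.transform import Rotation as R
def und(c,px):
    K=np.array([[c['fx'],0,c['cx']],[0,c['fy'],c['cy']],[0,0,1.]])
    d=np.array([(px[0]-c['cx'])/c['fx'],(px[1]-c['cy'])/c['fy']])
    u=d.copy()
    for _ in range(20): u=d/(1+c['k1']*(u@u))
    return u
def ray(c,px):
    u=und(c,px);E=np.array(c['extrinsics']);Rm=E[:3,:3];t=E[:3,3]
    return -Rm.T@t, Rm.T@np.array([u[0],-u[1],-1.])
def atz(c,px,z):
    o,d=ray(c,px);return o+d*(z-o[2])/d[2]
def proj(c,p):
    E=np.array(c['extrinsics']);q=E[:3,:3]@np.asarray(p)+E[:3,3]
    u=np.array([q[0],-q[1]])/-q[2];u=u*(1+c['k1']*(u@u))
    return np.array([c['fx']*u[0]+c['cx'],c['fy']*u[1]+c['cy']])
E
python3 - <<'E'
from h import *
o=bot.get_obs();print({k:np.round(v,4) for k,v in o.items()})
for n in("scene","top"):
    c=bot.camera(n);cv2.imwrite(f'pics/a_{n}.png',c['color']);print(n,c['fx'],c['k1'],np.round(ray(c,(320,200)),3))
    for t in("stop_face","press_mid","blade_low","push_face","tray","chute","dish"):
        for r in bot.spot_point(t,n)[:2]:print(t,np.round(r['point'],1),round(r['conf'],2))
E
```

```text
{'clock': np.float64(0.0), 'joint_pos': array([1.311 , 0.2414, 0.0037, 1.3352, 0.    , 1.5708]), 'joint_vel': array([-0.    , -0.0002, -0.0002, -0.0008, -0.    , -0.0004]), 'tau': array([ 1.00000e-03, -3.72323e+01,  2.52405e+01,  1.71000e-02,
        0.00000e+00, -0.00000e+00]), 'eef_pos': array([0.1283, 0.4826, 0.2304]), 'tool_rot': array([ 0.561 ,  0.4304, -0.4316, -0.5601]), 'ft_force': array([0.6755, 0.4737, 0.9151]), 'ft_torque': array([-0.0648, -0.0345,  0.0237]), 'grip_width': np.float64(0.0854)}
scene 450.0863573014791 -0.010422535166321484 [[-0.283 -0.486  0.729]
 [ 0.713  0.353 -0.606]]
stop_face [254.6 175.3] 0.84
blade_low [296.9 184.1] 0.64
blade_low [293.4 190.3] 0.39
push_face [368.6 199.7] 0.62
push_face [317.4 194.9] 0.36
tray [317.1 199. ] 0.82
chute [292.5 189.5] 0.85
dish [320. 195.] 0.63
dish [320.2 195.3] 0.54
top 506.34901508245855 -0.13889288111418105 [[ 0.354 -0.058  1.473]
 [ 0.104 -0.007 -0.995]]
stop_face [247.4 179.8] 0.58
press_mid [347.4 206.5] 0.58
blade_low [288.7 172.1] 0.89
push_face [366.8 176.1] 0.68
push_face [316.2 182. ] 0.26
tray [315.2 176.3] 0.56
chute [290.9 181.2] 0.9
dish [316.  176.7] 0.87
```

View pics/a_scene.png

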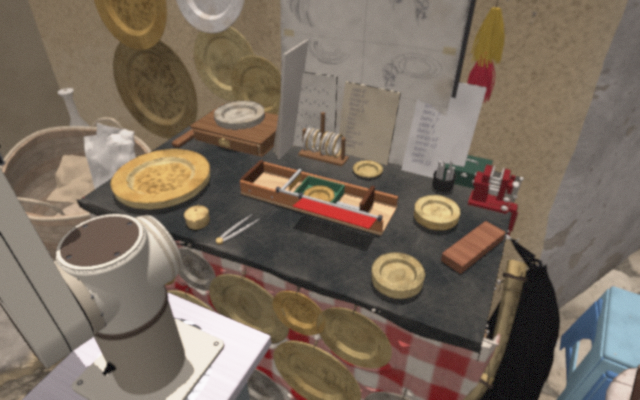

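View pics/a_top.png

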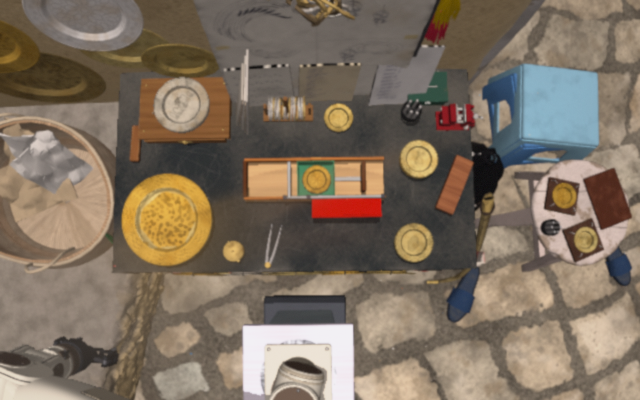

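```bash
python3 - <<'E'
from h import *
c=bot.camera('top')
g=cv2.resize(c['color'][130:250,215:415],None,fx=4,fy=4,interpolation=cv2.INTER_CUBIC);cv2.imwrite('pics/a_topz.png',g)
for n,p,z in [('stop',(247.4,179.8),.026),('press',(347.4,206.5),.054),('blade',(288.7,172.1),.02),('push',(366.8,176.1),.051),('chute',(290.9,181.2),0),('tray',(315.2,176.3),.006),('dish',(316,176.7),.01)]:
  print(n,np.round(atz(c,p,z),4))
c=bot.camera('scene')
for n,p,z in [('stop',(254.6,175.3),.026),('blade',(296.9,184.1),.02),('push',(368.6,199.7),.051),('chute',(292.5,189.5),0),('tray',(317.1,199),.006)]:
  print(n,np.round(atz(c,p,z),4))
g=cv2.resize(c['color'][120:270,220:420],None,fx=4,fy=4,interpolation=cv2.INTER_CUBIC);cv2.imwrite('pics/a_scz.png',g)
E
```

```text
stop [0.5662 0.141  0.026 ]
press [ 0.4835 -0.1449  0.054 ]
blade [0.5884 0.0218 0.02  ]
push [ 0.57   -0.2018  0.051 ]
chute [0.5646 0.0166 0.    ]
tray [ 0.5775 -0.0549  0.006 ]
dish [ 0.5757 -0.0573  0.01  ]
stop [0.5682 0.1384 0.026 ]
blade [0.5877 0.0154 0.02  ]
push [ 0.5652 -0.1998  0.051 ]
chute [0.5844 0.0283 0.    ]
tray [ 0.567  -0.0559  0.006 ]
```

View pics/a_topz.png

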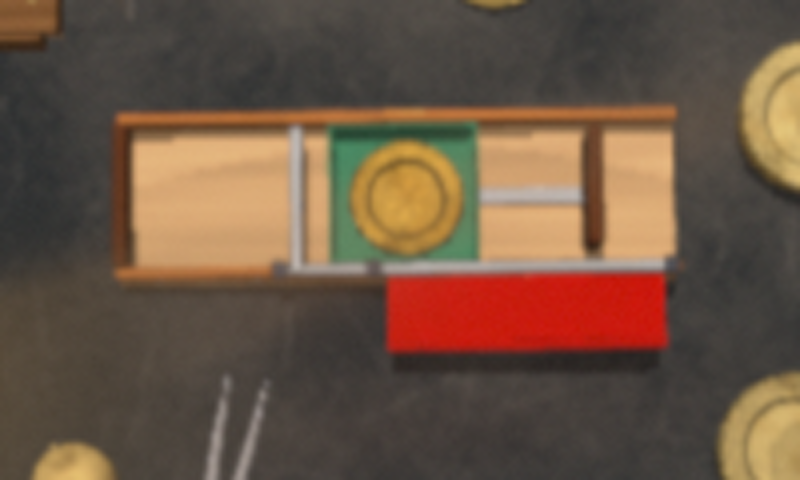

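View pics/a_scz.png

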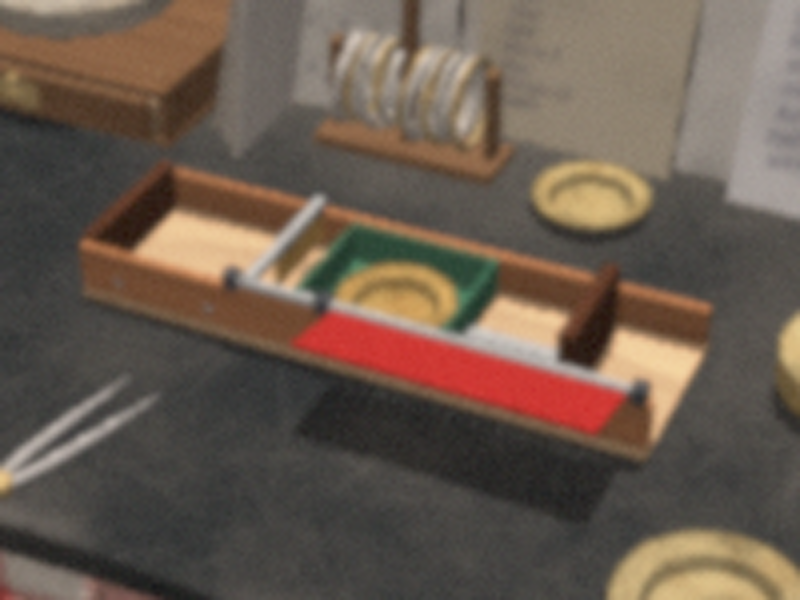

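Both views show the chute almost square to the base: red plate near side in top zoom (388..667, 275..352), bar at (594,187), gate arm at (297,195). I'll fit the chute pose to corner pixels.

```bash
cat > fit.py <<'E'
from h import *
from scipy.optimize import least_squares
ct=bot.camera('top');cs=bot.camera('scene')
T=lambda x,y:(215+(x-1.5)/4,130+(y-1.5)/4)
S=lambda x,y:(220+(x-1.5)/4,120+(y-1.5)/4)
ro=(-.1158,.0606);ri=(-.0619,.0497)
obs=[(ct,T(676,107),(.060,-.275,.036)),(ct,T(667,348),(ro[0],-.260,ro[1])),(ct,T(388,352),(ro[0],-.064,ro[1])),
(ct,T(297,127),(.044,0,.053)),(ct,T(129,129),(.052,.122,.046)),
(ct,T(132,268),(-.052,.122,.046)),
(cs,S(712,306),(.060,-.275,.036)),(cs,S(598,430),(ro[0],-.26,ro[1])),(cs,S(296,343),(ro[0],-.064,ro[1])),
(cs,S(322,199),(.044,0,.053)),(cs,S(638,388),(-.056,-.266,.054))]
def f(p,full=False):
    x,y,a=p;r=[]
    for c,px,q in obs:
        w=np.array([x+np.cos(a)*q[0]-np.sin(a)*q[1],y+np.sin(a)*q[0]+np.cos(a)*q[1],q[2]])
        r.append(proj(c,w)-px)
    return np.array(r) if full else np.ravel(r)
s=least_squares(f,[.57,.02,0],loss='soft_l1');print(s.x);print(np.round(f(s.x,True),1))
x,y,a=s.x
for c,pts in((ct,[T(601,125),T(601,248)]),(cs,[S(616,270),S(575,365)])):
  for px in pts:
    w=atz(c,px,.063);d=w[:2]-[x,y];print('bar rear top edge chute',np.cos(a)*d[0]+np.sin(a)*d[1],-np.sin(a)*d[0]+np.cos(a)*d[1])
for c,px in((ct,(366.8,176.1)),(cs,(368.6,199.7))):
    w=atz(c,px,.051);d=w[:2]-[x,y];print('push chute',np.cos(a)*d[0]+np.sin(a)*d[1],-np.sin(a)*d[0]+np.cos(a)*d[1])
print(R.from_quat(bot.get_obs()['tool_rot']).as_matrix().round(3))
E
python3 fit.py
```

```text
[0.5681674  0.01888973 0.00695978]
[[ 0.8 -0.1]
 [ 0.8 -0.3]
 [ 0.7 -0.1]
 [ 0.1  0.6]
 [-0.4 -1.4]
 [-1.1 -0.1]
 [ 0.2 -0.1]
 [-0.4  1. ]
 [-1.5  0.5]
 [-0.7 -0.2]
 [ 0.8 -0.8]]
bar rear top edge chute 0.04217710656777588 -0.21522767779513477
bar rear top edge chute -0.045498760033436864 -0.21282283399853627
bar rear top edge chute 0.03503853905144555 -0.21681180176027787
bar rear top edge chute -0.06547712820807428 -0.22771966086172962
push chute 0.0003297318647088336 -0.2206886608378522
push chute -0.004459399902831465 -0.21870321777942578
[[ 0.257  0.    -0.966]
 [ 0.966  0.     0.257]
 [ 0.    -1.     0.   ]]
```

```bash
python3 -m inch '0 10.6 0 0 0 0 0;0 10.6 0 0 0 0 0;0 10.6 0 0 0 0 0;0 10.6 0 0 0 0 0;0 10.6 0 0 0 0 0;0 10.6 0 0 0 0 0;0 10.6 0 0 0 0 0;0 0.5 0 20 0 45 0;0 0 0 28 0 50 0;0 0 0 28 0 50 0;0 0 0 28 0 50 0;0 0 0 28 0 50 0'; python3 -m inch '0 0 0 28 0 50 0;0 0 0 28 0 50 0;0 0 0 28 0 50 0;0 0 0 28 0 50 0;0 0 0 28 0 50 0;0 0 0 28 0 50 0;0 0 0 28 0 50 0;0 0 0 28 0 50 0;0 0 0 28 0 50 0;0 0 0 20 0 9 0;0 0 0 0 0 0 0'
python3 - <<'E'
from h import *
o=bot.get_obs();print(o['clock'],o['eef_pos'],o['joint_pos'].round(3),o['ft_force']);print(R.from_quat(o['tool_rot']).as_matrix().round(4))
E
```

```text
clock: 2.5
eef_pos: [0.2517, 0.7181, 0.2322]
tool_rot: [-0.707, -0.002, 0.002, 0.707]
ft_force: [-0.4, 1.1, 0.9]
grip_width: 0.0852
clock: 3.88
eef_pos: [0.3987, 0.8755, 0.1773]
tool_rot: [-0.577, -0.05, -0.047, 0.814]
ft_force: [-0.3, 0.5, -0.3]
grip_width: 0.0854
3.875 [0.39865646 0.8754977  0.17734617] [1.139 1.081 1.274 1.4   0.015 2.708] [-0.2944091   0.4600814  -0.27347566]
[[ 0.9904  0.1354 -0.0271]
 [-0.0191  0.3292  0.9441]
 [ 0.1368 -0.9345  0.3287]]
```

I had the sign of tool z wrong: it points to +y, so the arm moved to the left at height. No contact forces show. I'll work out the correction.

```bash
cat > need.py <<'E'
from h import *
import sys
# target chute X,Y (mm), tcp z
def need(X,Y,z,ch=(.5682,.0189,.007)):
    o=bot.get_obs();a=ch[2]
    t=np.array([ch[0]+np.cos(a)*X/1e3-np.sin(a)*Y/1e3,ch[1]+np.sin(a)*X/1e3+np.cos(a)*Y/1e3,z/1e3])
    D=np.array([[np.cos(a),0,-np.sin(a)],[np.sin(a),0,np.cos(a)],[0,-1,0]])
    M=R.from_quat(o['tool_rot']).as_matrix()
    print('t',o['clock'],'eef',o['eef_pos'].round(4),'F',o['ft_force'].round(2),'j',o['joint_pos'].round(2))
    print('rot tool deg',np.degrees(R.from_matrix(M.T@D).as_rotvec()).round(2),'shift now-axes',(M.T@(t-o['eef_pos'])*1e3).round(1),'shift desired-axes',(D.T@(t-o['eef_pos'])*1e3).round(1))
    d=o['eef_pos'][:2]-ch[:2];print('chute XY now',(np.cos(a)*d[0]+np.sin(a)*d[1]).round(4),(-np.sin(a)*d[0]+np.cos(a)*d[1]).round(4))
if __name__=='__main__': need(*map(float,sys.argv[1:4]))
E
python3 need.py -50 -240 230
```

```text
t 3.875 eef [0.3987 0.8755 0.1773] F [-0.29  0.46 -0.27] j [1.14 1.08 1.27 1.4  0.01 2.71]
rot tool deg [-19.24  -0.16   8.04] shift now-axes [  148.3  -394.  -1021.6] shift desired-axes [  113.5   -52.7 -1097.8]
chute XY now -0.1635 0.8578
```

```bash
python3 - <<'E'
from h import *
for n in('top',):
    c=bot.camera(n);cv2.imwrite('pics/b_top.png',c['color'])
E
```

```text
(no output)
```

View pics/b_top.png

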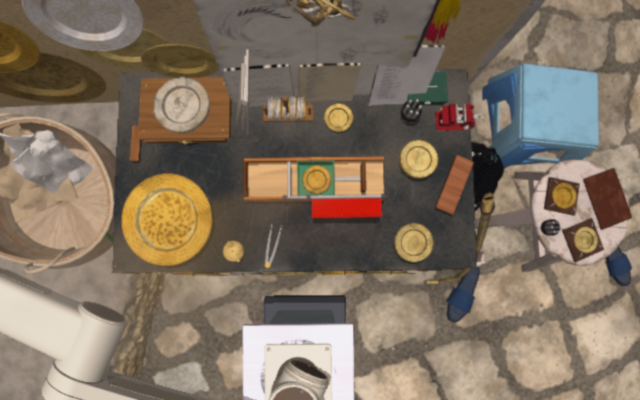

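```bash
python3 -m inch '-9.6 0 4 2 -25 -42 0;-9.6 0 4 2 -16 -45 0;0 0 0 5 -6 -50 0;0 0 0 5 -6 -50 0;0 0 0 5 0 -50 0;0 0 0 5 0 -50 0;0 0 0 5 0 -50 0;0 0 0 5 0 -50 0;0 0 0 5 0 -50 0;0 0 0 5 0 -50 0'; python3 need.py -50 -240 110
```

```text
clock: 5.18
eef_pos: [0.4195, 0.354, 0.1691]
tool_rot: [-0.689, -0.011, -0.006, 0.725]
ft_force: [1.5, 0.4, 0.1]
grip_width: 0.0854
t 5.175 eef [0.4195 0.354  0.1691] F [1.5  0.43 0.13] j [ 0.69  0.33 -0.04  1.15  0.02  2.25]
rot tool deg [-2.87 -0.01  1.42] shift now-axes [  95.3   32.6 -578.5] shift desired-axes [  96.3   59.1 -576.2]
chute XY now -0.1463 0.3362
```

```bash
python3 -m inch '-2.4 0 1.2 8 0 -50 0;0 0 0 8 0 -50 0;0 0 0 8 0 -50 0;0 0 0 8 0 -50 0;0 0 0 8 0 -50 0;0 0 0 8 0 -50 0;0 0 0 8 0 -50 0;0 0 0 8 0 -50 0;0 0 0 8 0 -50 0;0 0 0 8 0 -50 0;0 0 0 8 0 -30 0;0 0 0 0 0 0 0'; python3 need.py -50 -240 110
```

```text
clock: 6.68
eef_pos: [0.5114, -0.1757, 0.1631]
tool_rot: [-0.705, -0.002, -0.0, 0.71]
ft_force: [0.5, 0.3, -0.3]
grip_width: 0.0852
t 6.675 eef [ 0.5114 -0.1757  0.1631] F [ 0.47  0.27 -0.29] j [-0.34  0.36 -0.01  1.2   0.01  1.23]
rot tool deg [-0.42 -0.23  0.23] shift now-axes [  8.1  52.8 -46.1] shift desired-axes [  8.1  53.1 -45.8]
chute XY now -0.0581 -0.1942
```

```bash
python3 -m inch '-0.4 -0.2 0.2 8 20 -46 0;0 0 0 0 33 0 0;0 0 0 0 0 0 0;0 0 0 0 0 0 0'; python3 need.py -50 -240 70
python3 - <<'E'
from h import *
for n,s in(('scene',np.s_[120:270,270:470]),('top',np.s_[130:250,215:415])):
    c=bot.camera(n);cv2.imwrite(f'pics/c_{n}.png',cv2.resize(c['color'][s],None,fx=4,fy=4,interpolation=cv2.INTER_CUBIC))
E
```

```text
clock: 7.18
eef_pos: [0.5198, -0.2187, 0.1107]
tool_rot: [-0.707, -0.004, 0.004, 0.707]
ft_force: [0.3, -1.1, 1.0]
grip_width: 0.0854
t 7.175 eef [ 0.5198 -0.2187  0.1107] F [ 0.34 -1.13  0.96] j [-0.4   0.44 -0.03  1.1   0.    1.16]
rot tool deg [-0.03  0.24  0.02] shift now-axes [ 0.  40.7 -2.8] shift desired-axes [ 0.  40.7 -2.7]
chute XY now -0.05 -0.2373
```

View pics/c_scene.png

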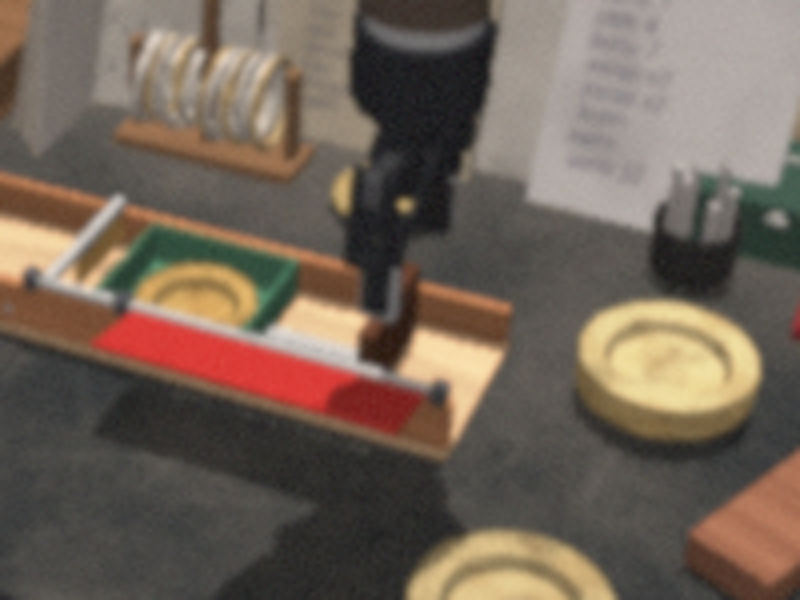

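View pics/c_top.png

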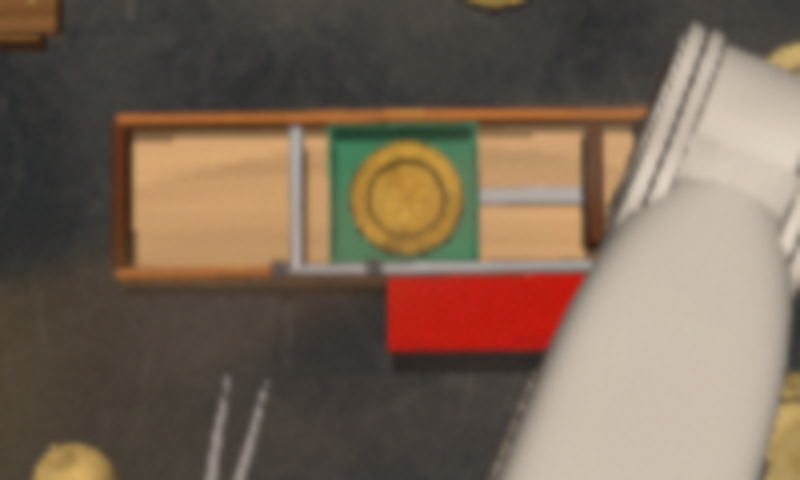

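```bash
python3 - <<'E'
from h import *
c=bot.camera('scene');o=bot.get_obs();M=R.from_quat(o['tool_rot']).as_matrix()
for sx in(-57,-42.5,42.5,57):
  for sz in(-11,11):
    for back in (13,0):
      p=o['eef_pos']+M@np.array([sx,-back,sz])/1e3;q=proj(c,p);print(sx,sz,back,((q-[270,120])*4).round(0))
E
```

```text
-57 -11 13 [388. 329.]
-57 -11 0 [387. 348.]
-57 11 13 [351. 319.]
-57 11 0 [350. 338.]
-42.5 -11 13 [397. 314.]
-42.5 -11 0 [396. 333.]
-42.5 11 13 [360. 305.]
-42.5 11 0 [359. 323.]
42.5 -11 13 [447. 235.]
42.5 -11 0 [446. 253.]
42.5 11 13 [412. 226.]
42.5 11 0 [411. 244.]
57 -11 13 [455. 222.]
57 -11 0 [454. 240.]
57 11 13 [420. 214.]
57 11 0 [419. 231.]
```

```bash
python3 -m inch '0 0.2 0 0 20 -5 0;0 0 0 0 25 0 0;0 0 0 0 0 0 0;0 0 0 0 10 0 0;0 0 0 0 5 0 0;0 0 0 0 5 0 0;0 0 0 0 0 0 0;0 0 0 0 0 0 0'; python3 need.py -50 -242 17
```

```text
clock: 8.32
eef_pos: [0.5196, -0.2247, 0.0447]
tool_rot: [-0.707, -0.002, 0.002, 0.707]
ft_force: [-0.0, -0.3, 0.2]
grip_width: 0.0858
t 8.325 eef [ 0.5196 -0.2247  0.0447] F [-0.02 -0.33  0.21] j [-0.41  0.51 -0.1   0.95  0.    1.16]
rot tool deg [-0.02 -0.04 -0.01] shift now-axes [ 0.3 27.7  1.2] shift desired-axes [ 0.3 27.7  1.2]
chute XY now -0.0503 -0.2432
```

```bash
python3 -m inch '0 0 0 0 6 0 0;0 0 0 0 6 0 0;0 0 0 0 6 0 0;0 0 0 0 0 0 0'; python3 -m inch '0 0 0 0 4 0 0;0 0 0 0 4 0 0;0 0 0 0 0 0 0;0 0 0 0 0 0 0'; python3 need.py -50 -242 17; python3 - <<'E'
from h import *
for n,s in(('scene',np.s_[120:270,220:420]),('top',np.s_[130:250,215:415])):
    c=bot.camera(n);cv2.imwrite(f'pics/d_{n}.png',cv2.resize(c['color'][s],None,fx=4,fy=4,interpolation=cv2.INTER_CUBIC))
E
```

```text
clock: 8.82
eef_pos: [0.5195, -0.2246, 0.026]
tool_rot: [-0.707, -0.002, 0.002, 0.707]
ft_force: [0.6, -0.9, 1.6]
grip_width: 0.0852
clock: 9.32
eef_pos: [0.5192, -0.2245, 0.0184]
tool_rot: [-0.707, -0.002, 0.003, 0.707]
ft_force: [-0.5, 0.6, 1.4]
grip_width: 0.0855
t 9.325 eef [ 0.5192 -0.2245  0.0184] F [-0.5   0.58  1.41] j [-0.41  0.55 -0.13  0.89  0.    1.16]
rot tool deg [-0.04 -0.05 -0.05] shift now-axes [0.7 1.4 1.1] shift desired-axes [0.7 1.4 1.1]
chute XY now -0.0507 -0.2431
```

View pics/d_scene.png

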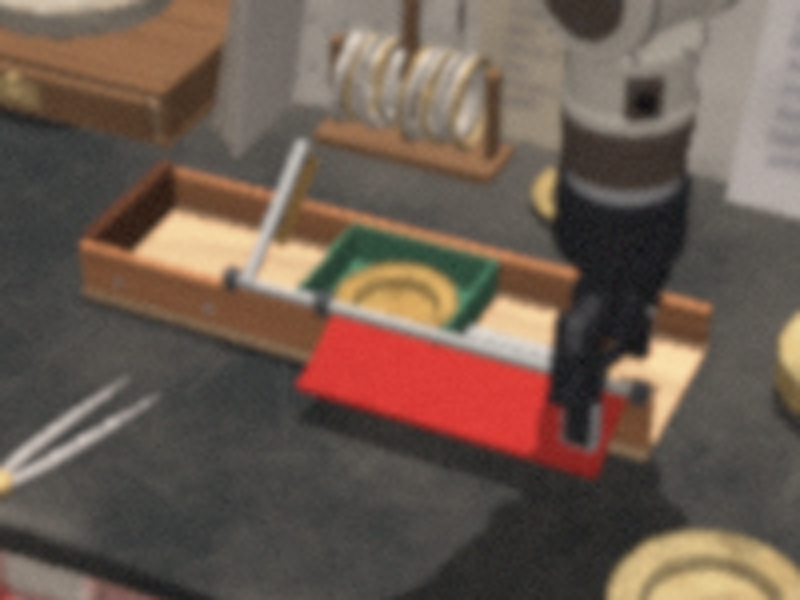

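View pics/d_top.png

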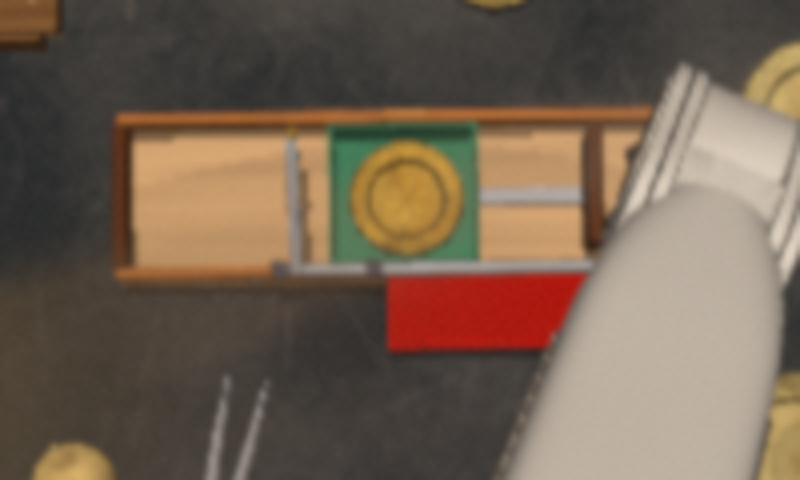

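```bash
cat > ang.py <<'E'
from h import *
c=bot.camera('scene');A=.007;o=np.array([.5682,.0189,0])
def W(q): return o+np.array([np.cos(A)*q[0]-np.sin(A)*q[1],np.sin(A)*q[0]+np.cos(A)*q[1],q[2]])
for a in(0,.4,.5,.55,.6,.65,.7,.75,.8):
  e=W([-.056+.1*np.cos(a)-.006*np.sin(a),0,.047+.1*np.sin(a)+.006*np.cos(a)])
  s=a-.2
  k=W([-.056-.061*np.cos(s),-.064,.047-.061*np.sin(s)+.0015])
  print(a,*[((proj(c,p)-[220,120])*4).round(0) for p in(e,k)])
E
python3 ang.py
```

```text
0 [318. 197.] [289. 343.]
0.4 [308. 156.] [291. 375.]
0.5 [304. 148.] [292. 381.]
0.55 [302. 145.] [293. 383.]
0.6 [300. 142.] [294. 386.]
0.65 [297. 139.] [295. 388.]
0.7 [294. 137.] [297. 390.]
0.75 [291. 135.] [298. 392.]
0.8 [288. 133.] [299. 394.]
```

```bash
python3 -m inch '0 0 0 0 2 0 0;0 0 0 0.5 1 0 0;0 0 0 0 0 0 0;0 0 0 0 0 0 0'; python3 need.py -50 -242 15; python3 - <<'E'
from h import *
for n,s in(('scene',np.s_[120:270,220:420]),):
    c=bot.camera(n);cv2.imwrite(f'pics/e_{n}.png',cv2.resize(c['color'][s],None,fx=4,fy=4,interpolation=cv2.INTER_CUBIC))
E
```

```text
clock: 9.98
eef_pos: [0.5201, -0.2246, 0.0155]
tool_rot: [-0.707, -0.002, 0.002, 0.707]
ft_force: [-0.3, -0.2, 4.1]
grip_width: 0.0857
t 9.975 eef [ 0.5201 -0.2246  0.0155] F [-0.29 -0.22  4.09] j [-0.41  0.55 -0.13  0.89  0.    1.16]
rot tool deg [-0.03 -0.04 -0.01] shift now-axes [-0.2  0.5  1.2] shift desired-axes [-0.2  0.5  1.2]
chute XY now -0.0498 -0.2432
```

View pics/e_scene.png

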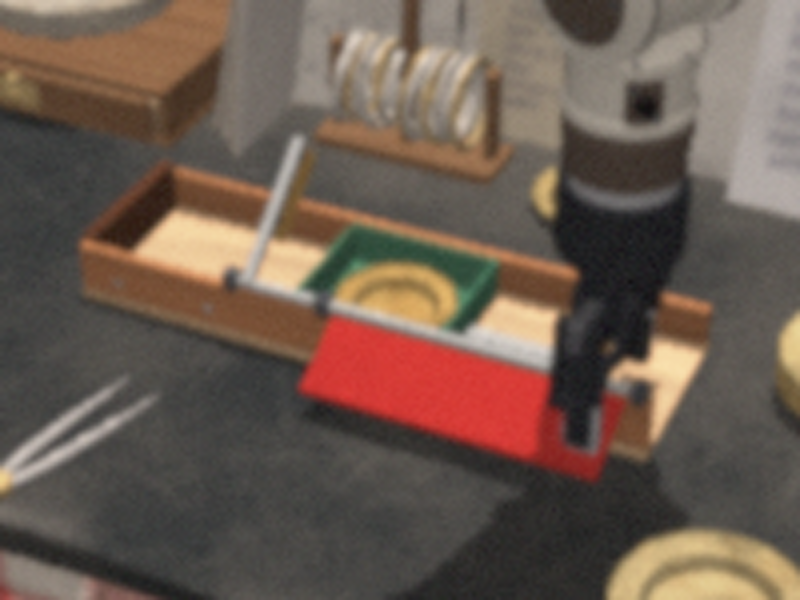

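The gate is at about 0.65 rad (arm end at (298,137) in the zoom), with about 4 N on the plate. I'll push now.

```bash
python3 -m inch '0 0 0 0 0 4 0;0 0 0 0 0 4 0;0 0 0 0 0 4 0;0 0 0 0 0 5 0;0 0 0 0 0 6 0;0 0 0 0 0 6 0;0 0 0 0 0 6 0;0 0 0 0 0 6 0;0 0 0 0 0 6 0;0 0 0 0 0 3 0;0 0 0 0 0 0 0';  python3 need.py -50 -85 15; python3 - <<'E'
from h import *
for n,s in(('scene',np.s_[120:270,220:420]),):
    c=bot.camera(n);cv2.imwrite(f'pics/f_{n}.png',cv2.resize(c['color'][s],None,fx=4,fy=4,interpolation=cv2.INTER_CUBIC))
E
```

```text
clock: 11.4
eef_pos: [0.5194, -0.1749, 0.0154]
tool_rot: [0.707, 0.002, -0.002, -0.707]
ft_force: [-0.2, -4.1, 1.4]
grip_width: 0.0853
t 11.4 eef [ 0.5194 -0.1749  0.0154] F [-0.23 -4.09  1.37] j [-0.32  0.52 -0.19  0.86 -0.    1.24]
rot tool deg [ 0.02 -0.06 -0.05] shift now-axes [  0.    0.4 108.4] shift desired-axes [  0.2   0.4 108.4]
chute XY now -0.0502 -0.1934
```

View pics/f_scene.png

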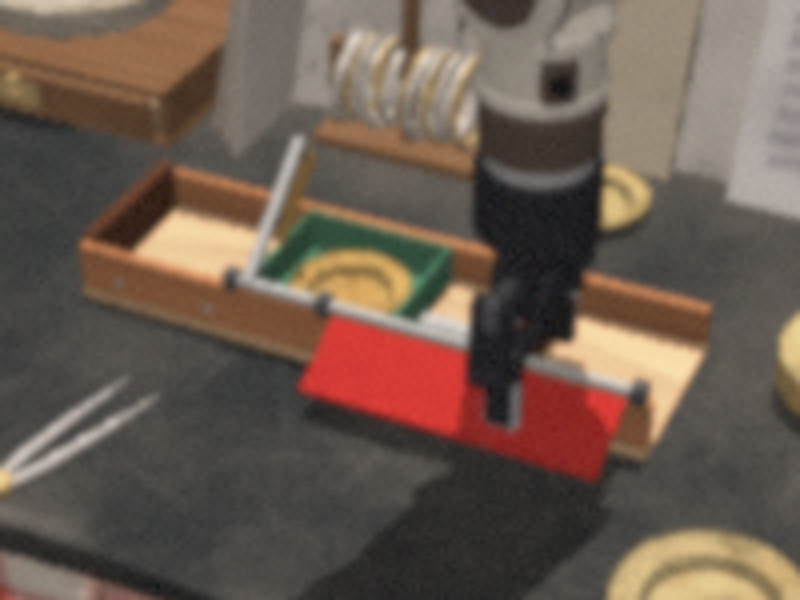

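The tray's front edge is just short of the blade (left corner at (262,275)). The gate is still up, at the same (298,137). I'll keep pushing.

```bash
python3 -m inch '0 0 0 0 0 4 0;0 0 0 0 0 6 0;0 0 0 0 0 8 0;0 0 0 0 0 8 0;0 0 0 0 0 8 0;0 0 0 0 0 8 0;0 0 0 0 0 8 0;0 0 0 0 0 8 0;0 0 0 0 0 8 0;0 0 0 0 0 8 0;0 0 0 0 0 6 0;0 0 0 0 0 0 0';  python3 need.py -50 -85 15; python3 - <<'E'
from h import *
for n,s in(('scene',np.s_[120:270,220:420]),):
    c=bot.camera(n);cv2.imwrite(f'pics/g_{n}.png',cv2.resize(c['color'][s],None,fx=4,fy=4,interpolation=cv2.INTER_CUBIC))
E
```

```text
clock: 12.95
eef_pos: [0.5188, -0.0941, 0.0154]
tool_rot: [-0.707, -0.002, 0.003, 0.708]
ft_force: [-1.3, -1.7, 0.7]
grip_width: 0.0855
t 12.95 eef [ 0.5188 -0.0941  0.0154] F [-1.29 -1.71  0.71] j [-0.18  0.49 -0.24  0.84  0.    1.38]
rot tool deg [-0.07 -0.01 -0.06] shift now-axes [ 0.2  0.5 27.7] shift desired-axes [ 0.2  0.4 27.7]
chute XY now -0.0502 -0.1127
```

View pics/g_scene.png

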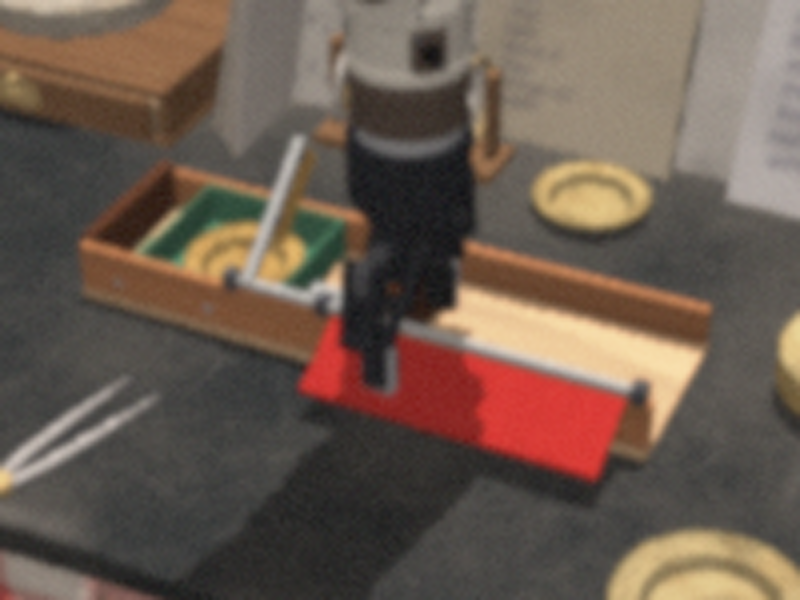

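```bash
python3 -m inch '0 0 0 0 0 5 0;0 0 0 0 0 6 0;0 0 0 0 0 5 0;0 0 0 0 0 4 0;0 0 0 0 0 2 0;0 0 0 0 0 0 0';  python3 need.py -50 -85 15; python3 -m inch '0 0 0 0 0 2 0;0 0 0 0 0 2 0;0 0 0 0 0 0 0';  python3 need.py -50 -85 15
```

```text
clock: 13.75
eef_pos: [0.5187, -0.0729, 0.0154]
tool_rot: [-0.707, -0.002, 0.002, 0.707]
ft_force: [-0.2, -4.4, 0.8]
grip_width: 0.0857
t 13.75 eef [ 0.5187 -0.0729  0.0154] F [-0.24 -4.41  0.8 ] j [-0.14  0.48 -0.25  0.83  0.    1.43]
rot tool deg [-0.01 -0.06 -0.05] shift now-axes [0.1 0.4 6.4] shift desired-axes [0.1 0.4 6.4]
chute XY now -0.0501 -0.0914
clock: 14.12
eef_pos: [0.5187, -0.0688, 0.0154]
tool_rot: [-0.707, -0.002, 0.002, 0.707]
ft_force: [-1.3, -4.6, 0.1]
grip_width: 0.0853
t 14.125 eef [ 0.5187 -0.0688  0.0154] F [-1.3  -4.57  0.09] j [-0.13  0.48 -0.26  0.83  0.    1.43]
rot tool deg [-0.02 -0.06 -0.05] shift now-axes [0.1 0.4 2.4] shift desired-axes [0.1 0.4 2.4]
chute XY now -0.0501 -0.0874
```

```bash
python3 -m inch '0 0 0 0 0 1 0;0 0 0 0 0 1 0;0 0 0 0 0 0 0';  python3 -m inch '0 0 0 0 0 1 0;0 0 0 0 0 1 0;0 0 0 0 0 0 0'; python3 need.py -50 -85 15; python3 - <<'E'
from h import *
for n,s in(('scene',np.s_[120:270,220:420]),):
    c=bot.camera(n);cv2.imwrite(f'pics/i_{n}.png',cv2.resize(c['color'][s],None,fx=4,fy=4,interpolation=cv2.INTER_CUBIC))
E
```

```text
clock: 14.5
eef_pos: [0.5187, -0.0668, 0.0155]
tool_rot: [-0.707, -0.002, 0.002, 0.707]
ft_force: [-1.9, -4.7, -0.3]
grip_width: 0.0855
clock: 14.88
eef_pos: [0.5188, -0.0654, 0.0155]
tool_rot: [0.707, 0.002, -0.002, -0.707]
ft_force: [-1.3, -5.2, -0.6]
grip_width: 0.0855
t 14.875 eef [ 0.5188 -0.0654  0.0155] F [-1.31 -5.19 -0.58] j [-0.12  0.48 -0.26  0.83 -0.    1.44]
rot tool deg [ 0.05 -0.09 -0.04] shift now-axes [ 0.   0.5 -1.1] shift desired-axes [-0.   0.5 -1.1]
chute XY now -0.05 -0.0839
```

View pics/i_scene.png

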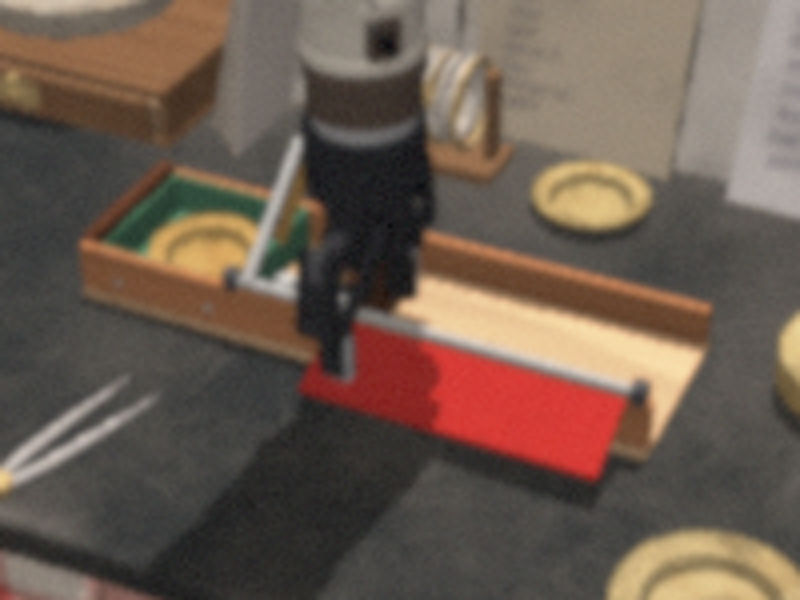

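```bash
python3 -m inch '0 0 0 0 0 1 0;0 0 0 0 0 1 0;0 0 0 0 0 0 0;0 0 0 0 0 0 0'; python3 need.py -50 -85 15
```

```text
clock: 15.42
eef_pos: [0.5191, -0.0652, 0.0156]
tool_rot: [0.709, 0.001, -0.001, -0.706]
ft_force: [-0.4, -11.3, -1.7]
grip_width: 0.0853
t 15.425 eef [ 0.5191 -0.0652  0.0156] F [ -0.36 -11.27  -1.65] j [-0.12  0.48 -0.26  0.83 -0.    1.45]
rot tool deg [ 0.23 -0.22 -0.  ] shift now-axes [-0.4  0.6 -1.3] shift desired-axes [-0.4  0.6 -1.3]
chute XY now -0.0496 -0.0837
```

The arm has stopped moving and the push force rose to 11 N, so the tray is at the stop. I'll back off, then raise the hand slowly to let the gate close.

```bash
python3 -m inch '0 0 0 0 0 -3 0;0 0 0 0 0 -5 0;0 0 0 0 0 -7 0;0 0 0 0 0 0 0;0 0 0 0 -4 0 0;0 0 0 0 -5 0 0;0 0 0 0 -6 0 0;0 0 0 0 -6 0 0;0 0 0 0 -6 0 0;0 0 0 0 -6 0 0;0 0 0 0 -8 0 0;0 0 0 0 -20 0 0'; python3 -m inch '0 0 0 0 -40 -20 0;0 0 0 0 -45 -40 0;0 0 0 0 -20 -55 0;0 0 0 0 0 -55 0;0 0 0 -30 0 -40 0;0 0 0 -40 0 -30 0;0 0 0 -40 0 0 0;0 0 0 0 0 0 0;0 0 0 0 0 0 0'; python3 need.py -50 -85 15; python3 - <<'E'
from h import *
for n,s in(('scene',np.s_[120:270,220:420]),('top',np.s_[130:250,215:415])):
    c=bot.camera(n);cv2.imwrite(f'pics/j_{n}.png',cv2.resize(c['color'][s],None,fx=4,fy=4,interpolation=cv2.INTER_CUBIC));cv2.imwrite(f'pics/jf_{n}.png',c['color'])
E
```

```text
clock: 16.92
eef_pos: [0.5181, -0.0775, 0.0763]
tool_rot: [-0.707, -0.001, 0.003, 0.707]
ft_force: [0.1, 0.2, 0.0]
grip_width: 0.0855
clock: 18.05
eef_pos: [0.4111, -0.3186, 0.182]
tool_rot: [0.707, 0.002, -0.002, -0.707]
ft_force: [-0.5, 0.1, 0.2]
grip_width: 0.085
t 18.05 eef [ 0.4111 -0.3186  0.182 ] F [-0.55  0.08  0.18] j [-0.66  0.31 -0.04  1.23  0.    0.91]
rot tool deg [ 0.01 -0.05  0.05] shift now-axes [109.1 167.1 251.5] shift desired-axes [109.4 167.  251.4]
chute XY now -0.1594 -0.3364
```

View pics/j_scene.png

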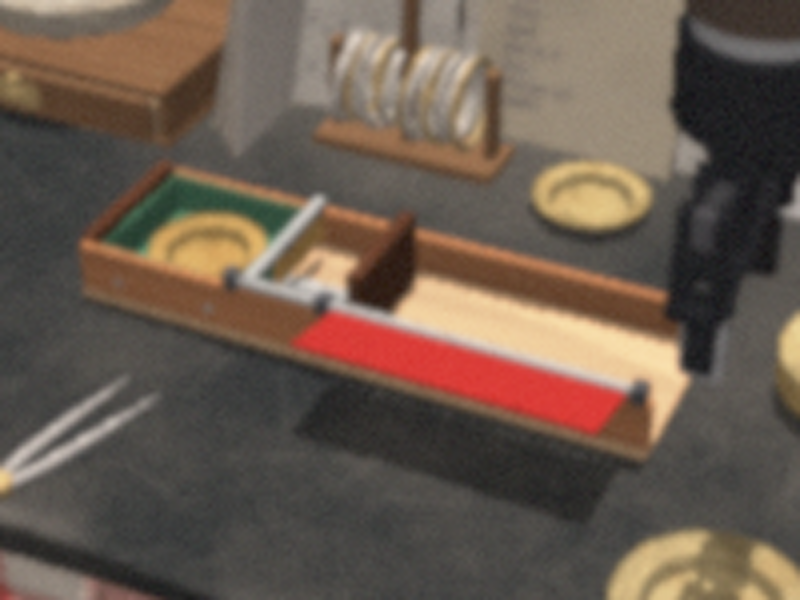

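View pics/jf_top.png

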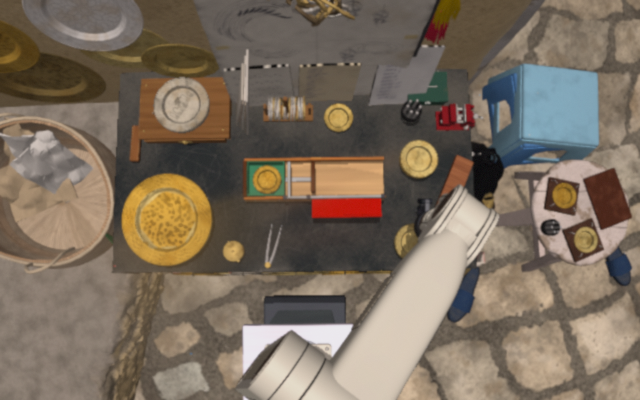

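View pics/j_top.png

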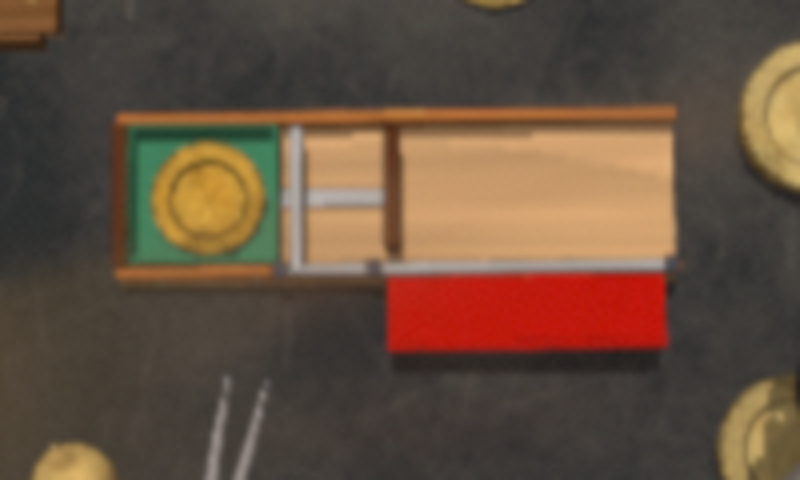

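The tray is against the stop with no gap, and the gate arm is back at its rest pixels, (322,199) in the scene zoom. The plate is back up, the dish lies in the tray, and the bystanders are where they were. The hand is at TCP z 0.18, touching nothing. I'll hand it in.

```bash
python3 -c "
from workcell import bot
bot.job_done();print(bot.get_obs()['clock'])"
```

```text
the job is handed in; nothing more can be done
the job is handed in; nothing more can be done
```

The job is done and handed in at about 18 s on the robot's clock; it reports no verdict.

**What I did:** One fingertip pressed the red plate and held the gate open at about 0.65 rad, judged from the picture. The other finger pushed the dark cross bar until the tray stopped moving and the push force rose to about 11 N. I then backed off, raised the hand and let the gate fall shut.

**Last checks:**
- **Tray:** no gap shows between it and the end stop in the top view.
- **Dish:** it lies inside the tray.
- **Gate:** its arm is back at the same pixels as when it was shut at the start.
- **Bystanders:** they look unmoved.
- **Hand:** it is clear of everything, with force readings at noise level.

**What went wrong or disagreed:**
- **Wrong direction:** my first transfer move used the wrong sign for the tool's z axis. The arm swung out left past the table to the edge of its reach and tilted the tool. The force readings stayed low, the picture showed nothing moved, and I corrected it.
- **Vertical force:** it drifted from about 4 N when pressing to about -1.7 N late in the push, so it was no reliable measure of the plate load. I relied on the pictures, which showed the gate at the same height throughout.

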